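# Put the glassware back in its bench holders

## Task

Tidy the bench: put the open vial, the dropper bottle, the blue-capped jar and the beaker each into the grey round holder whose well matches its base (smallest to smallest, up to the beaker in the largest). Keep them upright on the way and set them down rather than dropping them; at the end each stands upright and flat on the floor of its own holder, let go.

Things in the scene. Friction and masses are not known exactly. Their poses are not given: they have to be found in the camera images.
- vial: small open clear-glass vial, half full of off-white solid, no stopper; 25 mm across, 50 mm high, about 25 g. Origin: centre of its underside; z up. Stands upright and loose on the worktop at the start. Straight body up to about 38 mm: grip it across with the TCP about 40 mm above its underside, so that the fingertips (21 mm up) stay over the holder's rim
- dropper_bottle: small amber bottle with black ribbed cap and a label; 38 mm across, 85 mm high to the top of the cap, about 70 g. Origin: centre of its underside; z up. Stands upright and loose on the worktop at the start. Grip it across the body with the TCP about 45 mm above its underside (the cap, above 63 mm, has no solid surface in the simulation)
- jar: squat clear jar with wide blue screw cap and a label; 52 mm across, 60 mm high, about 110 g. Origin: centre of its underside; z up. Stands upright and loose on the worktop at the start. Grip it across the body with the TCP about 40 mm above its underside (the cap, above 46 mm, has no solid surface in the simulation)
- beaker: empty clear-glass beaker with spout; body 66 mm across, rim 71 mm, 88 mm high, about 46 g. Origin: centre of its underside; z up. Stands upright and loose on the worktop at the start. Grip it across the outside with the TCP about 58 mm above its underside, fingers opened to 88 mm
- stand_pole (a point): foot of the pole of the tall black retort stand at the back right; not part of the job and fixed, a hazard for the arm: swing round in front of it with the tool drawn in to about 0.4 m from the base axis. The four things and four holders all stand to its left, 0.1 m or more apart from centre to centre
- holder_tiny: Smallest of four grey plastic bench holders: a plain round cup 45 mm across and 16 mm high, screwed to the worktop, with a round well 35 mm across and 12 mm deep (floor 4 mm thick, wall 5 mm), flush steel screw head in the floor. It is the only well that fits the vial with about 5 mm to spare all round. Origin: centre of its underside, on the worktop; z up. It does not move
- holder_small: Second smallest of four grey plastic bench holders: a plain round cup 58 mm across and 16 mm high, screwed to the worktop, with a round well 48 mm across and 12 mm deep (floor 4 mm thick, wall 5 mm), flush steel screw head in the floor. It is the only well that fits the dropper bottle with about 5 mm to spare all round. Origin: centre of its underside, on the worktop; z up. It does not move
- holder_medium: Second largest of four grey plastic bench holders: a plain round cup 72 mm across and 16 mm high, screwed to the worktop, with a round well 62 mm across and 12 mm deep (floor 4 mm thick, wall 5 mm), flush steel screw head in the floor. It is the only well that fits the blue-capped jar with about 5 mm to spare all round. Origin: centre of its underside, on the worktop; z up. It does not move
- holder_large: Largest of four grey plastic bench holders: a plain round cup 86 mm across and 16 mm high, screwed to the worktop, with a round well 76 mm across and 12 mm deep (floor 4 mm thick, wall 5 mm), flush steel screw head in the floor. It is the only well that fits the beaker with about 5 mm to spare all round. Origin: centre of its underside, on the worktop; z up. It does not move

How it is judged:
By the outcome, as a careful person would: the job done as asked, in the order asked, and still so for the second after the job is handed in, with the robot touching nothing.
It also fails if it takes over 104 s, if anything falls off the work surface, if the arm or the gripper's body presses on something with over 40 N, if the wrist force passes 120 N, or if a joint passes its speed limit or range.

## Robot

A 7-joint arm with a two-finger parallel gripper is mounted at the origin on a cart in front of the work surface, level with it; the furniture and walls round the work are solid. World frame = base frame: x ahead of the robot, y to its left, z up, the work surface at z = 0. Lengths are in m, angles in degrees, forces in N, time in s.
With the tool pointing down it reaches from about 0.425 to 0.875 m from the base axis. Payload 4.7 kg.
Tool frame: the origin (TCP) lies between the finger pads, 19 mm behind the fingertips; this is the grasp point; z points along the fingers, y is the line along which they close (so a half turn about z gives the same grasp; the last joint's range is limited). The gripper opens to 87 mm and grips with 3 to 60 N. Pads are 19 mm wide; open, the fingers measure 117 mm over their backs; the gripper's body (75 mm by 190 mm) begins 51 mm behind the grasp point.
Start: joints at [-66.228, 18.392, -4.016, 83.108, 1.295, 78.541, -3.26], TCP at [0.254, 0.598, 0.241] pointing down, gripper open.
Joint ranges: [-163.93, 163.93], [-17.29, 119.83], [-79.2, 71.16], [3.27, 140.29], [-89.18, 269.18], [5.43, 117.66], [-154.24, 154.24]. Speed limits (degrees/s): [147.25, 147.25, 180, 180, 180, 180, 180].

## Interface

Orientations are given as [roll, pitch, yaw] about the fixed x, y, z axes, in that order (R = Rz(yaw) Ry(pitch) Rx(roll)).
In Python, from cell import sensors, vision, workorder gives the robot as it stands.
- The arm moves only by the tool drive_tool, never from a script. Its argument "moves" is a list of rows, each an object of numbers: "x", "y", "z": the shift along the tool's x, y, z in mm; "rx", "ry", "rz": the turn, a rotation vector about the tool's x, y, z in rad; "fingers": the closure, from -1 (fully open) to 1 (shut). In form: [{"x": .., "y": .., "z": .., "rx": .., "ry": .., "rz": .., "fingers": ..}, ...]. A call has 1 to 20 rows; each row is the pose to reach, as a shift and turn from the pose commanded when the call began, along the tool's axes at that moment; what a row does not reach only later rows make up. A row lasts 1/8 s, in which the tool goes at most 62.5 mm and 10.7 degrees, less where a joint would pass 70% of its speed; a pose out of reach is approached as far as the arm can. A call with a gripper value outside its range is refused whole. The fingers move at their own pace and stop on an object; "force" is the grip in N (left out, the last holds). Time passes only in rows, so rows that repeat a pose let the fingers close. It gives the time, the measured TCP pose, the force, the opening and the grip force at its end, in the units of the state.
- sensors.get_obs(): the state, without advancing time (a new reading comes with each control period).
- vision.read_camera(name): name is "side" or "top" or "wrist"; returns a dict with "image" (420x560x3 uint8, red, green, blue), "fx", "fy", "cx", "cy" (pixels), "R" (3x3) and "t" (3): a world point X has camera coordinates R X + t. Camera axes: x right, y down, z forward; pixel columns grow to the right and rows downward; lengths in m; the calibration is good to about 2 mm. The wrist camera is an equidistant fisheye: a pixel r from the principal point sees the ray r / f radians off the axis. A picture is of the moment at which its call begins. There is no depth.
- workorder.sign_off(): hands the job in; it is judged then, once.
The state is a dict: "time_s": time; "qpos": joint angles; "joint_velocities": joint speeds; "effort": joint torques, N m; "tool_pos": TCP position; "tool_rot": TCP orientation; "force": force on the tool from outside, world axes, zero at the start; "wrist_torque": the same for the moment, N m; "grip_width": finger opening in m; "grasp_force": force on a finger pad.
Only numpy, scipy, OpenCV 4.12 (cv2) and the standard library are available. Lean on these libraries where they do the work, as an engineer would, in place of code of your own. Each camera call takes 0.05 s, during which the arm holds its last target. There are 200 camera calls.

## Working session

There is one attempt and no reset: what is moved stays moved. The work goes in short steps, Python scripts to look and compute and a tool call to move; the robot and the scene stay as the last step left them, time stands still between calls to the robot, and variables do not carry over. Pictures are saved under pics/ and viewed, at most 15 in all, crops included, and the job is handed in when it is done.

Besides the shell and the picture viewer there is one more tool, called after "Request:" as name(argument=value, ...) on one line, values as JSON. drive_tool: Moves the arm, as the interface text tells. Its arguments: {"type":"object","properties":{"moves":{"type":"array"},"force":{"type":"number"}},"required":["moves"]}

```bash
mkdir -p pics
python3 - <<'E'
from cell import sensors, vision
import cv2,pickle
o=sensors.get_obs(); print({k:o[k] for k in("time_s","tool_pos","tool_rot","grip_width","force")})
d={}
for n in("top","side","wrist"):
    c=vision.read_camera(n); d[n]=c
    cv2.imwrite(f"pics/{n}0.png",c["image"][:,:,::-1])
    print(n,c["fx"],c["fy"],c["cx"],c["cy"],(-c["R"].T@c["t"]).round(3),c["R"].round(3).tolist())
pickle.dump(d,open("c0.pkl","wb"))
E
```

```text
{'time_s': 0.0, 'tool_pos': array([0.25346901, 0.59797892, 0.24017884]), 'tool_rot': array([-1.79891616e+02,  6.18759001e-03,  1.57036407e+02]), 'grip_width': 0.08690361588788016, 'force': array([-0.71266732, -1.13481402,  0.6140898 ])}
top 387.25002116135414 387.25002116135414 277.6498596260631 214.77977125215952 [0.341 0.028 1.08 ] [[-0.013, -1.0, 0.002], [-0.988, 0.013, -0.154], [0.154, -0.004, -0.988]]
side 393.3424446952034 393.3424446952034 289.19352320675205 206.5849568573187 [0.414 0.646 0.592] [[-0.987, -0.164, -0.002], [-0.108, 0.659, -0.744], [0.123, -0.734, -0.668]]
wrist 325.19226210127806 325.19226210127806 277.1147903784627 211.91937184089323 [0.182 0.63  0.384] [[0.391, 0.921, -0.003], [0.883, -0.373, 0.286], [0.262, -0.114, -0.958]]
```

View pics/top0.png

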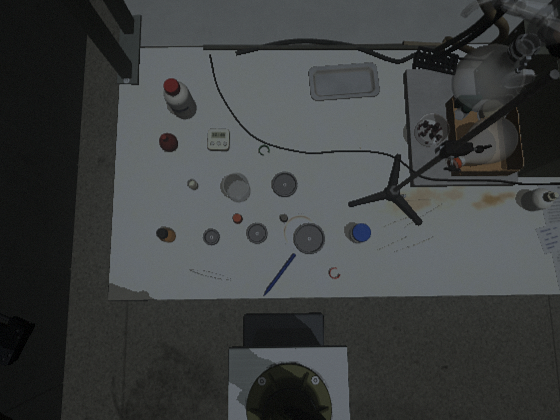

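View pics/side0.png

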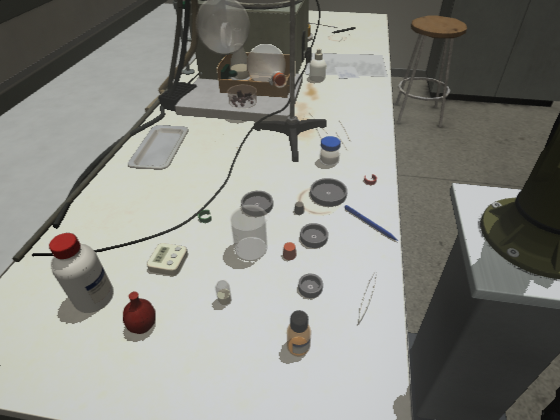

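Top view: holders at about tiny (211,237), small (257,233), medium (284,184) and large (308,238). Vial (193,184), bottle (166,235), beaker (236,187), jar (361,233). The side view shows the same layout.

```bash
cat > h.py <<'E'
import numpy as np,cv2
def ray(c,u,v):
    d=c["R"].T@np.array([(u-c["cx"])/c["fx"],(v-c["cy"])/c["fy"],1]); return -c["R"].T@c["t"],d
def plane(c,u,v,z):
    o,d=ray(c,u,v); return o+d*(z-o[2])/d[2]
def proj(c,X):
    p=c["R"]@np.asarray(X)+c["t"]; return p[0]/p[2]*c["fx"]+c["cx"],p[1]/p[2]*c["fy"]+c["cy"]
E
python3 - <<'E'
import pickle,cv2,numpy as np
from h import *
d=pickle.load(open("c0.pkl","rb"))
for n,(x0,y0,x1,y1) in dict(top=(140,160,400,260),side=(195,125,415,365)).items():
    im=d[n]["image"]; g=cv2.cvtColor(im,cv2.COLOR_RGB2GRAY)
    bg=cv2.medianBlur(g,101)
    m=((g<bg*0.86)*255).astype('uint8'); 
    cs,_=cv2.findContours(m,cv2.RETR_EXTERNAL,cv2.CHAIN_APPROX_NONE)
    for c in cs:
        if len(c)<12: continue
        (u,v),(a,b),t=cv2.fitEllipse(c)
        if x0<u<x1 and y0<v<y1: print(n,round(u,1),round(v,1),"ax",round(a,1),round(b,1),"box",cv2.boundingRect(c),"z16",plane(d[n],u,v,.016)[:2].round(4),"w mm",round(b/d[n]["fx"]*1000*np.linalg.norm(plane(d[n],u,v,.016)-ray(d[n],u,v)[0]),0))
    cr=im[y0:y1,x0:x1]
    k=3 if n=="top" else 2.5
    cv2.imwrite(f"pics/{n}1.png",cv2.convertScaleAbs(cv2.resize(cr,None,fx=k,fy=k,interpolation=cv2.INTER_CUBIC),alpha=1.4)[:,:,::-1])
E
```

```text
top 210.9 236.4 ax 16.4 16.8 box (202, 228, 18, 18) z16 [0.4489 0.2078] w mm 47.0
top 165.8 234.0 ax 14.9 20.2 box (156, 226, 20, 17) z16 [0.4572 0.3322] w mm 58.0
top 357.1 232.0 ax 20.6 27.0 box (344, 222, 27, 22) z16 [ 0.4559 -0.1958] w mm 76.0
top 308.6 237.9 ax 30.7 31.8 box (293, 222, 32, 32) z16 [ 0.4413 -0.0614] w mm 88.0
top 256.5 232.7 ax 20.6 21.4 box (246, 222, 22, 22) z16 [0.4575 0.0821] w mm 59.0
top 304.3 215.8 ax 1.9 7.0 box (296, 216, 12, 3) z16 [ 0.503  -0.0512] w mm 19.0
top 283.2 217.7 ax 7.9 9.4 box (279, 213, 9, 11) z16 [0.4985 0.0077] w mm 26.0
top 237.1 218.1 ax 9.6 10.8 box (232, 213, 11, 11) z16 [0.4989 0.1358] w mm 30.0
top 192.4 184.2 ax 9.3 12.2 box (187, 179, 12, 12) z16 [0.597  0.2617] w mm 35.0
top 235.3 187.0 ax 26.7 31.3 box (220, 173, 31, 30) z16 [0.5873 0.1409] w mm 89.0
top 283.9 183.9 ax 25.3 25.9 box (271, 171, 27, 27) z16 [0.5947 0.0041] w mm 73.0
side 406.5 323.5 ax 0.0 1.0 box (406, 320, 2, 8) z16 [0.2822 0.2657] w mm 2.0
side 296.2 338.8 ax 26.9 57.3 box (279, 310, 32, 54) z16 [0.4573 0.3224] w mm 97.0
side 363.2 311.5 ax 3.3 26.8 box (357, 
[... 339 characters left out ...]
20) z16 [0.4992 0.1417] w mm 38.0
side 313.2 235.7 ax 25.8 29.2 box (299, 223, 30, 26) z16 [0.4576 0.0918] w mm 59.0
side 314.4 212.1 ax 1.5 9.6 box (309, 211, 12, 3) z16 [0.4634 0.0213] w mm 21.0
side 369.4 222.5 ax 5.9 78.0 box (344, 205, 54, 37) z16 [0.3458 0.0346] w mm 167.0
side 299.8 205.4 ax 9.9 24.5 box (293, 191, 12, 25) z16 [0.4977 0.005 ] w mm 54.0
side 248.8 230.9 ax 39.0 87.2 box (223, 190, 51, 79) z16 [0.5897 0.0998] w mm 180.0
side 327.9 192.1 ax 28.6 38.3 box (309, 178, 39, 30) z16 [ 0.4409 -0.0506] w mm 88.0
side 369.8 179.3 ax 10.8 12.8 box (363, 174, 14, 12) z16 [ 0.3469 -0.1142] w mm 31.0
side 328.7 151.9 ax 22.7 36.7 box (315, 136, 28, 33) z16 [ 0.4538 -0.2139] w mm 97.0
```

View pics/top1.png

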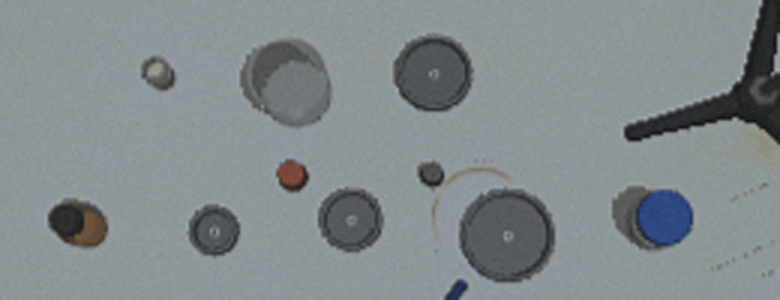

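View pics/side1.png

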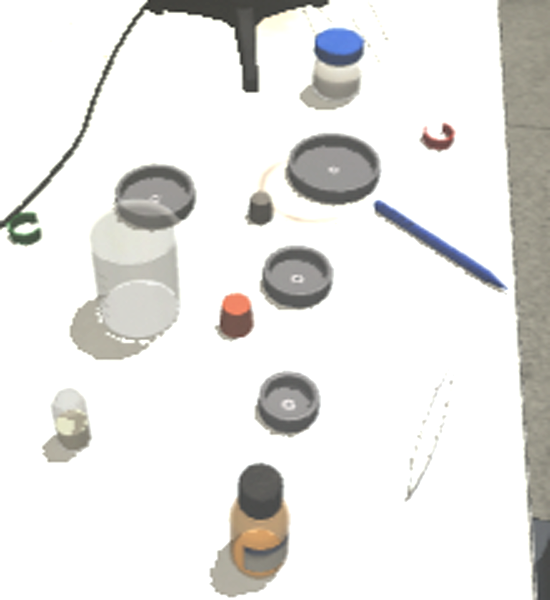

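The top crop shows the screw heads and rims clearly. Beaker base disc at crop (297,92), with the rim up-left of it. Blue jar cap at (665,217), black bottle cap at (67,218), vial mouth at about (156,71). In the side crop the beaker base ellipse is at (141,309).

Run:
```python
import pickle,cv2,numpy as np
from h import *
d=pickle.load(open("c0.pkl","rb")); T,S=d["top"],d["side"]
def tri(a,b):
    A=[];B=[]
    (o1,d1),(o2,d2)=ray(T,*a),ray(S,*b)
    s=np.linalg.lstsq(np.c_[d1,-d2],o2-o1,rcond=None)[0]
    p,q=o1+d1*s[0],o2+d2*s[1]; return ((p+q)/2).round(4),round(np.linalg.norm(p-q)*1000,1)
for n,a,b in(("tiny",(210.9,236.4),(309.7,286.1)),("small",(256.5,232.7),(313.2,235.7)),("med",(283.9,183.9),None),("large",(308.6,237.9),(327.9,192.1))):
    print(n,plane(T,*a,.009)[:2].round(4),b and plane(S,*b,.009)[:2].round(4))
# screws
for n,a,b in(("tiny",(211.3,237),(288,405)),("small",(257,233.2),(297,279)),("med",(284.6,184.6),(155,198)),("large",(309.2,238.6),(333,170))):
    bb=(195+b[0]/2.5-.3,125+b[1]/2.5-.3); print("screw",n,plane(T,*a,.004)[:2].round(4),plane(S,*bb,.004)[:2].round(4))
def blobs(c,box,f):
    x0,y0,x1,y1=box; im=c["image"].astype(int); m=np.zeros(im.shape[:2],np.uint8)
    m[y0:y1,x0:x1]=f(im)[y0:y1,x0:x1]*255
    cs,_=cv2.findContours(m,0,1); k=max(cs,key=cv2.contourArea); x,y,w,h=cv2.boundingRect(k)
    M=cv2.moments(k); return (M["m10"]/M["m00"],M["m01"]/M["m00"]),(x,y,w,h)
blue=lambda i:(i[...,2]>i[...,0]+40)&(i[...,2]>60)
org=lambda i:(i[...,0]>i[...,2]+25)
blk=lambda i:(i.sum(2)<150)
yel=lambda i:(i[...,0]>i[...,2]+12)
for n,f,bt,bs in(("jarcap",blue,(340,215,380,250),(310,130,350,170)),("botbody",org,(150,220,180,250),(275,305,315,370)),("botcap",blk,(150,220,172,245),(280,305,315,335))):
    a,A=blobs(T,bt,f);b,B=blobs(S,bs,f); print(n,np.round(a,1),A,np.round(b,1),B,tri(a,b))
for n,c,bx in(("vt",T,(180,174,204,196)),("vs",S,(205,274,238,312))):
    x0,y0,x1,y1=bx; cr=c["image"][y0:y1,x0:x1]
    cv2.imwrite(f"pics/{n}.png",cv2.resize(cr,None,fx=12,fy=12,interpolation=0)[:,:,::-1])
a=cv2.imread("pics/vt.png");b=cv2.imread("pics/vs.png");z=np.zeros((456,684,3),np.uint8);z[:a.shape[0],:288]=a;z[:456,288:684]=b;cv2.imwrite("pics/v.png",z)
for z,t in((0.0,(297,92)),(.002,(297,92))):print("beaker base top",plane(T,140+t[0]/3-.3,160+t[1]/3-.3,z).round(4),"side",plane(S,195+141/2.5-.3,125+309/2.5-.3,z).round(4))
print("proj rim of .58,.14:",[np.round(proj(c,(.58,.135,.088)),1) for c in(T,S)])
```

```text
tiny [0.4495 0.2089] [0.4494 0.2117]
small [0.4582 0.0824] [0.4582 0.0851]
med [0.5962 0.0041] None
large [ 0.4419 -0.0621] [ 0.4412 -0.0593]
screw tiny [0.4483 0.2086] [0.4492 0.2092]
screw small [0.4574 0.0812] [0.4577 0.0819]
screw med [0.5953 0.002 ] [0.5962 0.0022]
screw large [ 0.4404 -0.0641] [ 0.4412 -0.0631]
jarcap [361.4 231.9] (353, 224, 18, 17) [330.2 141.1] (321, 136, 19, 11) (array([ 0.4513, -0.1985,  0.0585]), np.float64(0.2))
botbody [170.  236.1] (165, 231, 10, 11) [297.1 338.5] (287, 325, 24, 31) (array([0.4537, 0.3208, 0.0142]), np.float64(4.9))Traceback (most recent call last):
  File "<stdin>", line 24, in <module>
  File "<stdin>", line 17, in blobs
ValueError: max() iterable argument is empty
```

Request:
drive_tool(moves=[{"x": -45,"y": -18,"rz": -0.1,"fingers": -1},{"x": -95,"y": -37,"rz": -0.2,"fingers": -1},{"x": -145,"y": -57,"rz": -0.3,"fingers": -1},{"x": -195,"y": -76,"rz": -0.4,"fingers": -1},{"x": -245,"y": -95,"rz": -0.4,"fingers": -1},{"x": -295,"y": -115,"rz": -0.4,"fingers": -1},{"x": -345,"y": -135,"rz": -0.4,"fingers": -1},{"x": -395,"y": -154,"rz": -0.4,"fingers": -1},{"x": -430,"y": -168,"rz": -0.4,"fingers": -1},{"x": -449,"y": -175,"rz": -0.4,"fingers": -1},{"x": -449,"y": -175,"rz": -0.4,"fingers": -1},{"x": -449,"y": -175,"rz": -0.4,"fingers": -1}])

```text
invalid input at $.moves[0]: expected keys x, y, z, rx, ry, rz, fingers
```

Run:
```python
from cell import sensors, vision
import pickle,cv2,numpy as np
from h import *
w=vision.read_camera("wrist"); cv2.imwrite("pics/w1.png",w["image"][:,:,::-1]); pickle.dump(w,open("w1.pkl","wb"))
o=sensors.get_obs(); print(o["tool_pos"],o["tool_rot"],o["time_s"])
d=pickle.load(open("c0.pkl","rb")); T,S=d["top"],d["side"]
a=cv2.resize(T["image"][174:196,180:204],None,fx=12,fy=12,interpolation=0)
b=cv2.resize(S["image"][274:312,205:238],None,fx=12,fy=12,interpolation=0)
c=cv2.resize(T["image"][222:248,150:182],None,fx=8,fy=8,interpolation=0)
z=np.zeros((480,700,3),np.uint8);z[:a.shape[0],:a.shape[1]]=a;z[:456,288:684]=b;z[270:270+c.shape[0],:256]=c;cv2.imwrite("pics/v.png",z[:,:,::-1])
print("beaker base",plane(T,140+297/3-.3,160+92/3-.3,0).round(4),plane(S,195+141/2.5-.3,125+309/2.5-.3,0).round(4))
print("botcap",plane(T,162.1,232.4,.085),plane(S,299-.3,125+478/2.5-.3,.085))
```

```text
[0.25351246 0.59817786 0.24056327] [-1.79931464e+02  4.82862461e-03  1.57037030e+02] 0.2
beaker base [0.5811 0.133  0.    ] [0.5782 0.1317 0.    ]
botcap [0.45384003 0.3220433  0.085     ] [0.45405954 0.32422439 0.085     ]
```

View pics/v.png

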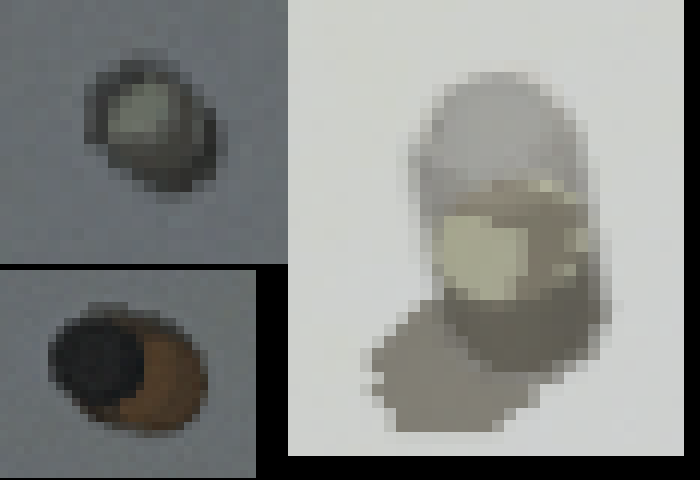

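View pics/w1.png

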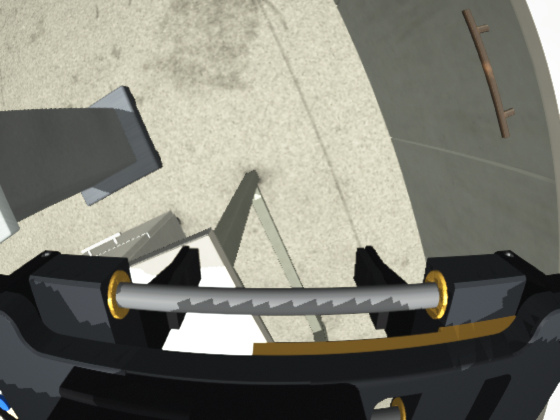

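The vial mouth is at about (191,183) in the top image and (222.7,284.4) in the side image. The wrist view shows only floor so far. The move was refused because every key is needed, so I'm repeating it with all of them.

Request:
drive_tool(moves=[{"x": -45,"y": -18,"z": 0,"rx": 0,"ry": 0,"rz": -0.1,"fingers": -1},{"x": -95,"y": -37,"z": 0,"rx": 0,"ry": 0,"rz": -0.2,"fingers": -1},{"x": -145,"y": -57,"z": 0,"rx": 0,"ry": 0,"rz": -0.3,"fingers": -1},{"x": -195,"y": -76,"z": 0,"rx": 0,"ry": 0,"rz": -0.4,"fingers": -1},{"x": -245,"y": -95,"z": 0,"rx": 0,"ry": 0,"rz": -0.4,"fingers": -1},{"x": -295,"y": -115,"z": 0,"rx": 0,"ry": 0,"rz": -0.4,"fingers": -1},{"x": -345,"y": -135,"z": 0,"rx": 0,"ry": 0,"rz": -0.4,"fingers": -1},{"x": -395,"y": -154,"z": 0,"rx": 0,"ry": 0,"rz": -0.4,"fingers": -1},{"x": -430,"y": -168,"z": 0,"rx": 0,"ry": 0,"rz": -0.4,"fingers": -1},{"x": -449,"y": -175,"z": 0,"rx": 0,"ry": 0,"rz": -0.4,"fingers": -1},{"x": -449,"y": -175,"z": 0,"rx": 0,"ry": 0,"rz": -0.4,"fingers": -1},{"x": -449,"y": -175,"z": 0,"rx": 0,"ry": 0,"rz": -0.4,"fingers": -1}])

```text
time_s: 1.7
tool_pos: [0.5973, 0.2646, 0.2412]
tool_rot: [179.9, -0.1, -179.9]
force: [0.5, 0.2, 0.0]
grip_width: 0.0866
grasp_force: 0.0
```

```bash
cat >> h.py <<'E'
def wproj(c,X):
    p=c["R"]@np.asarray(X)+c["t"]; q=np.hypot(p[0],p[1]); r=np.arctan2(q,p[2])*c["fx"]; return r*p[0]/q+c["cx"],r*p[1]/q+c["cy"]
def wplane(c,u,v,z):
    x,y=(u-c["cx"])/c["fx"],(v-c["cy"])/c["fx"]; r=np.hypot(x,y)
    dd=c["R"].T@np.array([np.sin(r)*x/r,np.sin(r)*y/r,np.cos(r)]); o=-c["R"].T@c["t"]; return o+dd*(z-o[2])/dd[2]
E
python3 - <<'E'
from cell import sensors, vision
import pickle,cv2,numpy as np
from h import *
w=vision.read_camera("wrist"); pickle.dump(w,open("w2.pkl","wb"))
im=w["image"].copy()
o=sensors.get_obs(); print(o["tool_pos"],o["tool_rot"],o["time_s"])
d=pickle.load(open("c0.pkl","rb")); T,S=d["top"],d["side"]
print("vial",plane(T,190.9,182.5,.05),plane(T,194.3,185.6,0),plane(S,222.2,283.9,.05))
for X in((.598,.262,.05),(.449,.209,.004),(.454,.323,.085),(.458,.082,.004)):
    p=wproj(w,X);print(np.round(p,1)); cv2.drawMarker(im,tuple(int(round(k)) for k in p),(255,0,255),0,8)
cv2.imwrite("pics/w2.png",im[:,:,::-1])
E
```

```text
[0.59726222 0.2647326  0.24122993] [ 1.79927443e+02 -5.18685294e-02 -1.79845637e+02] 1.75
vial [0.59355901 0.25841669 0.05      ] [0.59660198 0.25972135 0.        ] [0.59370808 0.26177579 0.05      ]
[274.3 193.3]
[228.9  59.8]
[340.8  50.5]
[128.5  75.9]
```

View pics/w2.png

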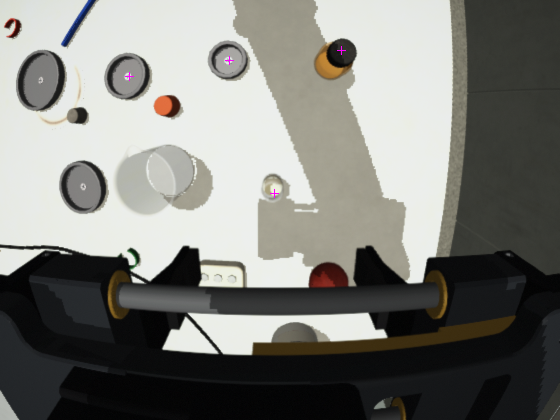

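The wrist view agrees with the projected points: vial mouth at (274,187), tiny holder (229,60), bottle cap (341,50), small holder (128,76). Next I'll grasp the vial.

Request:
drive_tool(moves=[{"x": 3,"y": -3,"z": 40,"rx": 0,"ry": 0,"rz": 0,"fingers": -1},{"x": 3,"y": -3,"z": 90,"rx": 0,"ry": 0,"rz": 0,"fingers": -1},{"x": 3,"y": -3,"z": 130,"rx": 0,"ry": 0,"rz": 0,"fingers": -1},{"x": 3,"y": -3,"z": 165,"rx": 0,"ry": 0,"rz": 0,"fingers": -1},{"x": 3,"y": -3,"z": 190,"rx": 0,"ry": 0,"rz": 0,"fingers": -1},{"x": 3,"y": -3,"z": 201,"rx": 0,"ry": 0,"rz": 0,"fingers": -1},{"x": 3,"y": -3,"z": 201,"rx": 0,"ry": 0,"rz": 0,"fingers": -1},{"x": 3,"y": -3,"z": 201,"rx": 0,"ry": 0,"rz": 0,"fingers": -0.2},{"x": 3,"y": -3,"z": 201,"rx": 0,"ry": 0,"rz": 0,"fingers": 0.1},{"x": 3,"y": -3,"z": 201,"rx": 0,"ry": 0,"rz": 0,"fingers": 0.3},{"x": 3,"y": -3,"z": 201,"rx": 0,"ry": 0,"rz": 0,"fingers": 0.5},{"x": 3,"y": -3,"z": 201,"rx": 0,"ry": 0,"rz": 0,"fingers": 0.7},{"x": 3,"y": -3,"z": 201,"rx": 0,"ry": 0,"rz": 0,"fingers": 1},{"x": 3,"y": -3,"z": 201,"rx": 0,"ry": 0,"rz": 0,"fingers": 1},{"x": 3,"y": -3,"z": 201,"rx": 0,"ry": 0,"rz": 0,"fingers": 1},{"x": 3,"y": -3,"z": 201,"rx": 0,"ry": 0,"rz": 0,"fingers": 1}], force=8)

```text
time_s: 3.75
tool_pos: [0.5958, 0.2592, 0.0403]
tool_rot: [180.0, 0.0, 180.0]
force: [-0.3, -0.1, -0.1]
grip_width: 0.0243
grasp_force: 8.0
```

Request:
drive_tool(moves=[{"x": 0,"y": 0,"z": -10,"rx": 0,"ry": 0,"rz": 0,"fingers": 1},{"x": 0,"y": 0,"z": -25,"rx": 0,"ry": 0,"rz": 0,"fingers": 1},{"x": 5,"y": -2,"z": -40,"rx": 0,"ry": 0,"rz": 0,"fingers": 1},{"x": 20,"y": -7,"z": -50,"rx": 0,"ry": 0,"rz": 0,"fingers": 1},{"x": 40,"y": -14,"z": -50,"rx": 0,"ry": 0,"rz": 0,"fingers": 1},{"x": 65,"y": -22,"z": -50,"rx": 0,"ry": 0,"rz": 0,"fingers": 1},{"x": 90,"y": -31,"z": -50,"rx": 0,"ry": 0,"rz": 0,"fingers": 1},{"x": 115,"y": -39,"z": -50,"rx": 0,"ry": 0,"rz": 0,"fingers": 1},{"x": 135,"y": -46,"z": -50,"rx": 0,"ry": 0,"rz": 0,"fingers": 1},{"x": 147,"y": -50,"z": -45,"rx": 0,"ry": 0,"rz": 0,"fingers": 1},{"x": 147,"y": -50,"z": -40,"rx": 0,"ry": 0,"rz": 0,"fingers": 1},{"x": 147,"y": -50,"z": -35,"rx": 0,"ry": 0,"rz": 0,"fingers": 1},{"x": 147,"y": -50,"z": -35,"rx": 0,"ry": 0,"rz": 0,"fingers": 1}])

```text
time_s: 5.38
tool_pos: [0.449, 0.2092, 0.0747]
tool_rot: [-180.0, -0.0, 179.9]
force: [-1.7, -0.1, -0.8]
grip_width: 0.0244
grasp_force: 8.0
```

```bash
cat >> h.py <<'E'
def look(name,cams,pts,half=60,k=4):
    from cell import vision,sensors
    o=sensors.get_obs(); print(o["tool_pos"].round(4),o["grip_width"],o["time_s"]); tiles=[]
    for n in cams:
        c=vision.read_camera(n); f=wproj if n=="wrist" else proj
        u,v=(int(round(q)) for q in f(c,pts[0])); u=min(max(u,half),559-half); v=min(max(v,half),419-half)
        t=cv2.resize(c["image"][v-half:v+half,u-half:u+half],None,fx=k,fy=k,interpolation=cv2.INTER_CUBIC)
        for P in pts:
            a,b=f(c,P); cv2.drawMarker(t,(int((a-u+half+.5)*k),int((b-v+half+.5)*k)),(255,0,255),0,9)
        tiles.append(t); print(n,"origin",u-half,v-half)
    cv2.imwrite(f"pics/{name}.png",np.hstack(tiles)[:,:,::-1])
E
python3 -c "
from h import *
look('p1',['side','wrist'],[(.449,.209,.004),(.449,.209,.035)],half=45)"
```

```text
[0.449  0.2092 0.0747] 0.024426242715926357 5.375
side origin 265 242
wrist origin 231 186
```

View pics/p1.png

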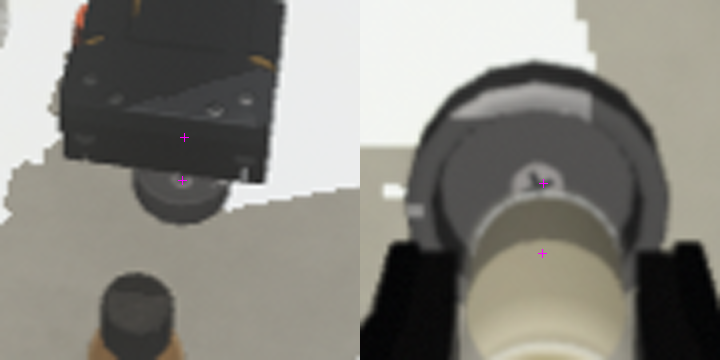

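The wrist view shows the vial base centred sideways on the screw head (541,180), but about 2–3 mm too far in +x. I'll correct by 2.5 mm and set it down.

Request:
drive_tool(moves=[{"x": 2.5,"y": 0,"z": 5,"rx": 0,"ry": 0,"rz": 0,"fingers": 1},{"x": 2.5,"y": 0,"z": 11,"rx": 0,"ry": 0,"rz": 0,"fingers": 1},{"x": 2.5,"y": 0,"z": 17,"rx": 0,"ry": 0,"rz": 0,"fingers": 1},{"x": 2.5,"y": 0,"z": 22,"rx": 0,"ry": 0,"rz": 0,"fingers": 1},{"x": 2.5,"y": 0,"z": 26,"rx": 0,"ry": 0,"rz": 0,"fingers": 1},{"x": 2.5,"y": 0,"z": 28.5,"rx": 0,"ry": 0,"rz": 0,"fingers": 1},{"x": 2.5,"y": 0,"z": 30,"rx": 0,"ry": 0,"rz": 0,"fingers": 1},{"x": 2.5,"y": 0,"z": 30,"rx": 0,"ry": 0,"rz": 0,"fingers": 1},{"x": 2.5,"y": 0,"z": 30,"rx": 0,"ry": 0,"rz": 0,"fingers": 1}])

```text
time_s: 6.6
tool_pos: [0.4464, 0.2094, 0.0454]
tool_rot: [180.0, 0.0, 180.0]
force: [-0.1, 0.7, -0.3]
grip_width: 0.0245
grasp_force: 8.0
```

Request:
drive_tool(moves=[{"x": 0,"y": 0,"z": 0.7,"rx": 0,"ry": 0,"rz": 0,"fingers": 1},{"x": 0,"y": 0,"z": 1.2,"rx": 0,"ry": 0,"rz": 0,"fingers": 1},{"x": 0,"y": 0,"z": 1.2,"rx": 0,"ry": 0,"rz": 0,"fingers": 1},{"x": 0,"y": 0,"z": 1.2,"rx": 0,"ry": 0,"rz": 0,"fingers": 0.4},{"x": 0,"y": 0,"z": 1.2,"rx": 0,"ry": 0,"rz": 0,"fingers": 0.3},{"x": 0,"y": 0,"z": 1.2,"rx": 0,"ry": 0,"rz": 0,"fingers": 0.2},{"x": 0,"y": 0,"z": 1.2,"rx": 0,"ry": 0,"rz": 0,"fingers": 0.0},{"x": 0,"y": 0,"z": 1.2,"rx": 0,"ry": 0,"rz": 0,"fingers": -0.2},{"x": 0,"y": 0,"z": -8,"rx": 0,"ry": 0,"rz": 0,"fingers": -0.4},{"x": 0,"y": 0,"z": -30,"rx": 0,"ry": 0,"rz": 0,"fingers": -0.6},{"x": 0,"y": 0,"z": -70,"rx": 0,"ry": 0,"rz": 0,"fingers": -1},{"x": 0,"y": 0,"z": -110,"rx": 0,"ry": 0,"rz": 0,"fingers": -1},{"x": 0,"y": 40,"z": -130,"rx": 0,"ry": 0,"rz": 0,"fingers": -1},{"x": 0,"y": 80,"z": -130,"rx": 0,"ry": 0,"rz": 0,"fingers": -1},{"x": 0,"y": 105,"z": -130,"rx": 0,"ry": 0,"rz": 0,"fingers": -1},{"x": 0,"y": 114,"z": -130,"rx": 0,"ry": 0,"rz": 0,"fingers": -1},{"x": 0,"y": 114,"z": -130,"rx": 0,"ry": 0,"rz": 0,"fingers": -1}])

```text
time_s: 8.72
tool_pos: [0.4463, 0.323, 0.1754]
tool_rot: [-180.0, 0.0, 180.0]
force: [-0.1, -0.1, 0.3]
grip_width: 0.0871
grasp_force: 0.0
```

```bash
python3 -c "
from h import *
look('p2',['wrist'],[(.4475,.27,.05),(.449,.209,.054),(.454,.323,.085)],half=100)"
```

```text
[0.4463 0.323  0.1754] 0.08707492664691707 8.725
wrist origin 116 111
```

View pics/p2.png

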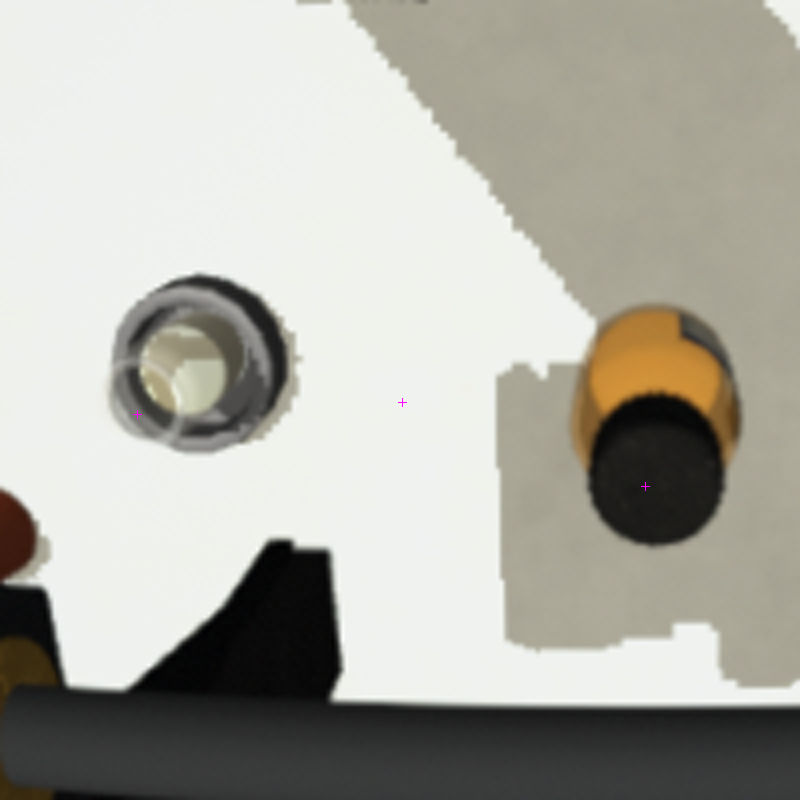

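The vial stands in its holder, with its mouth at crop (145,400). The bottle cap centre is at crop (657,470), so the bottle is at about (0.4515, 0.325).

Request:
drive_tool(moves=[{"x": -5,"y": 2,"z": 30,"rx": 0,"ry": 0,"rz": 0,"fingers": -1},{"x": -5,"y": 2,"z": 65,"rx": 0,"ry": 0,"rz": 0,"fingers": -1},{"x": -5,"y": 2,"z": 95,"rx": 0,"ry": 0,"rz": 0,"fingers": -1},{"x": -5,"y": 2,"z": 120,"rx": 0,"ry": 0,"rz": 0,"fingers": -1},{"x": -5,"y": 2,"z": 130,"rx": 0,"ry": 0,"rz": 0,"fingers": -1},{"x": -5,"y": 2,"z": 130,"rx": 0,"ry": 0,"rz": 0,"fingers": -0.5},{"x": -5,"y": 2,"z": 130,"rx": 0,"ry": 0,"rz": 0,"fingers": -0.2},{"x": -5,"y": 2,"z": 130,"rx": 0,"ry": 0,"rz": 0,"fingers": 0.1},{"x": -5,"y": 2,"z": 130,"rx": 0,"ry": 0,"rz": 0,"fingers": 0.3},{"x": -5,"y": 2,"z": 130,"rx": 0,"ry": 0,"rz": 0,"fingers": 0.6},{"x": -5,"y": 2,"z": 130,"rx": 0,"ry": 0,"rz": 0,"fingers": 1},{"x": -5,"y": 2,"z": 130,"rx": 0,"ry": 0,"rz": 0,"fingers": 1},{"x": -5,"y": 2,"z": 130,"rx": 0,"ry": 0,"rz": 0,"fingers": 1},{"x": -5,"y": 2,"z": 130,"rx": 0,"ry": 0,"rz": 0,"fingers": 1}], force=10)

```text
time_s: 10.52
tool_pos: [0.4514, 0.3254, 0.0454]
tool_rot: [180.0, 0.0, 180.0]
force: [0.5, -0.3, 1.4]
grip_width: 0.0368
grasp_force: 10.0
```

Request:
drive_tool(moves=[{"x": 0,"y": 0,"z": -12,"rx": 0,"ry": 0,"rz": 0,"fingers": 1},{"x": 0,"y": 0,"z": -32,"rx": 0,"ry": 0,"rz": 0,"fingers": 1},{"x": 0,"y": 0,"z": -57,"rx": 0,"ry": 0,"rz": 0,"fingers": 1},{"x": 0,"y": -5,"z": -80,"rx": 0,"ry": 0,"rz": 0,"fingers": 1},{"x": -1,"y": -20,"z": -92,"rx": 0,"ry": 0,"rz": 0,"fingers": 1},{"x": -2,"y": -45,"z": -95,"rx": 0,"ry": 0,"rz": 0,"fingers": 1},{"x": -3,"y": -75,"z": -95,"rx": 0,"ry": 0,"rz": 0,"fingers": 1},{"x": -3,"y": -105,"z": -95,"rx": 0,"ry": 0,"rz": 0,"fingers": 1},{"x": -4,"y": -135,"z": -95,"rx": 0,"ry": 0,"rz": 0,"fingers": 1},{"x": -5,"y": -165,"z": -95,"rx": 0,"ry": 0,"rz": 0,"fingers": 1},{"x": -6,"y": -195,"z": -95,"rx": 0,"ry": 0,"rz": 0,"fingers": 1},{"x": -7,"y": -220,"z": -85,"rx": 0,"ry": 0,"rz": 0,"fingers": 1},{"x": -7,"y": -236,"z": -70,"rx": 0,"ry": 0,"rz": 0,"fingers": 1},{"x": -7,"y": -243,"z": -55,"rx": 0,"ry": 0,"rz": 0,"fingers": 1},{"x": -7,"y": -243,"z": -42,"rx": 0,"ry": 0,"rz": 0,"fingers": 1},{"x": -7,"y": -243,"z": -35,"rx": 0,"ry": 0,"rz": 0,"fingers": 1},{"x": -7,"y": -243,"z": -35,"rx": 0,"ry": 0,"rz": 0,"fingers": 1}])

```text
time_s: 12.65
tool_pos: [0.4577, 0.083, 0.0796]
tool_rot: [-180.0, -0.1, -180.0]
force: [-0.5, 0.3, -0.9]
grip_width: 0.0369
grasp_force: 10.0
```

```bash
python3 -c "
from h import *
look('p3',['wrist','side'],[(.458,.082,.004),(.458,.082,.035)],half=48)"
```

```text
[0.4577 0.083  0.0796] 0.03692277459342766 12.65
wrist origin 227 182
side origin 265 188
```

View pics/p3.png

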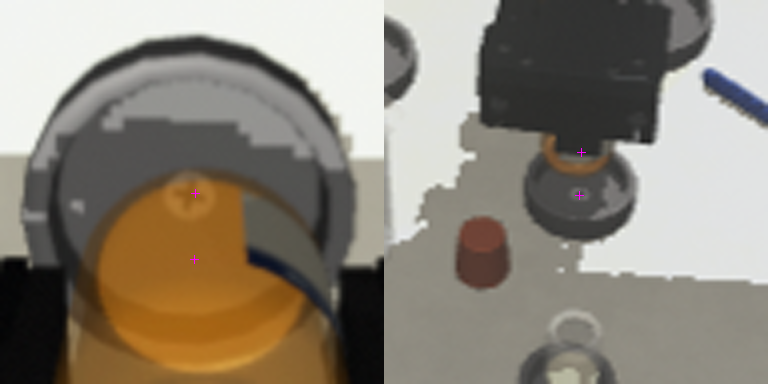

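Wrist view: base disc at about (206,269), expected (195,259). The screw is at (190,196). I'll shift −1.5 mm in x and −2.5 mm in y, then lower.

Request:
drive_tool(moves=[{"x": 1.5,"y": -2.5,"z": 4,"rx": 0,"ry": 0,"rz": 0,"fingers": 1},{"x": 1.5,"y": -2.5,"z": 10,"rx": 0,"ry": 0,"rz": 0,"fingers": 1},{"x": 1.5,"y": -2.5,"z": 16,"rx": 0,"ry": 0,"rz": 0,"fingers": 1},{"x": 1.5,"y": -2.5,"z": 22,"rx": 0,"ry": 0,"rz": 0,"fingers": 1},{"x": 1.5,"y": -2.5,"z": 26,"rx": 0,"ry": 0,"rz": 0,"fingers": 1},{"x": 1.5,"y": -2.5,"z": 28.5,"rx": 0,"ry": 0,"rz": 0,"fingers": 1},{"x": 1.5,"y": -2.5,"z": 30,"rx": 0,"ry": 0,"rz": 0,"fingers": 1},{"x": 1.5,"y": -2.5,"z": 30.5,"rx": 0,"ry": 0,"rz": 0,"fingers": 1},{"x": 1.5,"y": -2.5,"z": 30.5,"rx": 0,"ry": 0,"rz": 0,"fingers": 1},{"x": 1.5,"y": -2.5,"z": 30.5,"rx": 0,"ry": 0,"rz": 0,"fingers": 1}])

```text
time_s: 14.0
tool_pos: [0.4568, 0.0798, 0.0499]
tool_rot: [180.0, 0.0, 180.0]
force: [0.0, 0.5, -1.4]
grip_width: 0.0376
grasp_force: 10.0
```

Request:
drive_tool(moves=[{"x": 0,"y": 0,"z": 0.7,"rx": 0,"ry": 0,"rz": 0,"fingers": 1},{"x": 0,"y": 0,"z": 0.7,"rx": 0,"ry": 0,"rz": 0,"fingers": 0.1},{"x": 0,"y": 0,"z": 0.7,"rx": 0,"ry": 0,"rz": 0,"fingers": 0.0},{"x": 0,"y": 0,"z": 0.7,"rx": 0,"ry": 0,"rz": 0,"fingers": -0.1},{"x": 0,"y": 0,"z": 0.7,"rx": 0,"ry": 0,"rz": 0,"fingers": -0.3},{"x": 0,"y": 0,"z": 0.7,"rx": 0,"ry": 0,"rz": 0,"fingers": -0.5},{"x": 0,"y": 0,"z": 0.7,"rx": 0,"ry": 0,"rz": 0,"fingers": -0.7},{"x": 0,"y": 0,"z": -10,"rx": 0,"ry": 0,"rz": 0,"fingers": -1},{"x": 0,"y": 0,"z": -35,"rx": 0,"ry": 0,"rz": 0,"fingers": -1},{"x": 0,"y": 0,"z": -75,"rx": 0,"ry": 0,"rz": 0,"fingers": -1},{"x": 0,"y": 0,"z": -115,"rx": 0,"ry": 0,"rz": 0,"fingers": -1},{"x": 1,"y": -40,"z": -125,"rx": 0,"ry": 0,"rz": 0,"fingers": -1},{"x": 2,"y": -85,"z": -125,"rx": 0,"ry": 0,"rz": 0,"fingers": -1},{"x": 3,"y": -130,"z": -125,"rx": 0,"ry": 0,"rz": 0,"fingers": -1},{"x": 4,"y": -175,"z": -125,"rx": 0,"ry": 0,"rz": 0,"fingers": -1},{"x": 5,"y": -220,"z": -125,"rx": 0,"ry": 0,"rz": 0,"fingers": -1},{"x": 6,"y": -255,"z": -125,"rx": 0,"ry": 0,"rz": 0,"fingers": -1},{"x": 6,"y": -272,"z": -125,"rx": 0,"ry": 0,"rz": 0,"fingers": -1},{"x": 6,"y": -278,"z": -125,"rx": 0,"ry": 0,"rz": 0,"fingers": -1},{"x": 6,"y": -278,"z": -125,"rx": 0,"ry": 0,"rz": 0,"fingers": -1}])

```text
time_s: 16.5
tool_pos: [0.4505, -0.1979, 0.1751]
tool_rot: [180.0, 0.0, 180.0]
force: [0.4, 0.4, 0.7]
grip_width: 0.0871
grasp_force: 0.0
```

Run:
```python
from h import *
from cell import vision,sensors
print(sensors.get_obs()["tool_pos"])
w=vision.read_camera("wrist")
im=w["image"].astype(int); m=((im[...,2]>im[...,0]+40)&(im[...,2]>60)).astype(np.uint8)
cs,_=cv2.findContours(m,0,1)
for k in cs:
    if cv2.contourArea(k)>200:
        x,y,ww,h=cv2.boundingRect(k); print((x,y,ww,h)); print(wplane(w,x+ww/2,y+h/2,.06),wplane(w,x+ww/2,y+h/2,.05))
s=vision.read_camera("side")["image"]; t=vision.read_camera("top")["image"]
a=cv2.resize(s[120:330,190:420],(525,480)); 
b=cv2.resize(w["image"],(275,206)); z=np.zeros((480,800,3),np.uint8); z[:,:525]=a; z[:206,525:]=b; z[210:416,525:]=cv2.resize(t[140:295,140:400],(275,206)); cv2.imwrite("pics/p4.png",z[:,:,::-1])
```

```text
[ 0.450534   -0.19789567  0.17505088]
(247, 184, 58, 58)
[ 0.45027651 -0.19854572  0.06      ] [ 0.45329316 -0.19859322  0.05      ]
(444, 63, 63, 90)
[ 0.35310937 -0.02109161  0.06      ] [ 0.3523654  -0.01427117  0.05      ]
```

View pics/p4.png

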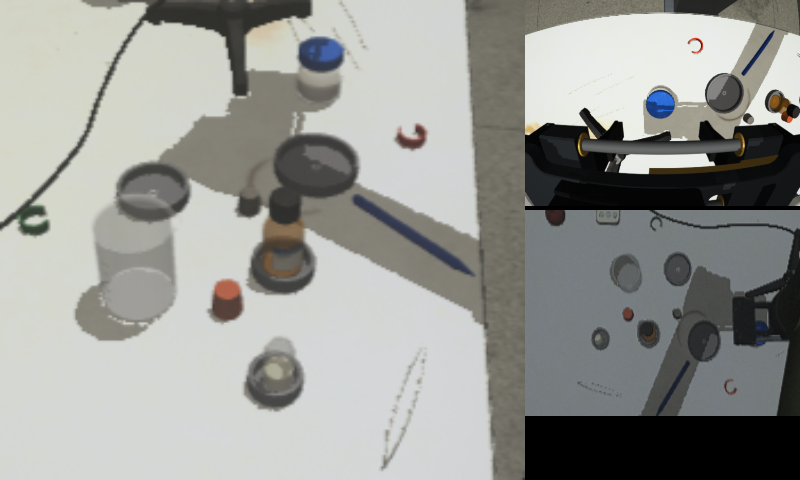

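The bottle and vial stand upright in their holders. The jar cap under the gripper measures (0.450, −0.1985), matching the first estimate.

Request:
drive_tool(moves=[{"x": 0,"y": -0.5,"z": 30,"rx": 0,"ry": 0,"rz": 0,"fingers": -1},{"x": 0,"y": -0.5,"z": 65,"rx": 0,"ry": 0,"rz": 0,"fingers": -1},{"x": 0,"y": -0.5,"z": 97,"rx": 0,"ry": 0,"rz": 0,"fingers": -1},{"x": 0,"y": -0.5,"z": 123,"rx": 0,"ry": 0,"rz": 0,"fingers": -1},{"x": 0,"y": -0.5,"z": 135,"rx": 0,"ry": 0,"rz": 0,"fingers": -1},{"x": 0,"y": -0.5,"z": 135,"rx": 0,"ry": 0,"rz": 0,"fingers": -0.7},{"x": 0,"y": -0.5,"z": 135,"rx": 0,"ry": 0,"rz": 0,"fingers": -0.4},{"x": 0,"y": -0.5,"z": 135,"rx": 0,"ry": 0,"rz": 0,"fingers": -0.2},{"x": 0,"y": -0.5,"z": 135,"rx": 0,"ry": 0,"rz": 0,"fingers": 0.2},{"x": 0,"y": -0.5,"z": 135,"rx": 0,"ry": 0,"rz": 0,"fingers": 1},{"x": 0,"y": -0.5,"z": 135,"rx": 0,"ry": 0,"rz": 0,"fingers": 1},{"x": 0,"y": -0.5,"z": 135,"rx": 0,"ry": 0,"rz": 0,"fingers": 1}], force=12)

```text
time_s: 18.15
tool_pos: [0.4508, -0.1988, 0.0402]
tool_rot: [-180.0, 0.0, 180.0]
force: [-0.9, 0.5, 4.2]
grip_width: 0.049
grasp_force: 12.0
```

Request:
drive_tool(moves=[{"x": 0,"y": 0,"z": -10,"rx": 0,"ry": 0,"rz": 0,"fingers": 1},{"x": 0,"y": 0,"z": -28,"rx": 0,"ry": 0,"rz": 0,"fingers": 1},{"x": 0,"y": 8,"z": -45,"rx": 0,"ry": 0,"rz": 0,"fingers": 1},{"x": 0,"y": 28,"z": -55,"rx": 0,"ry": 0,"rz": 0,"fingers": 1},{"x": -3,"y": 55,"z": -60,"rx": 0,"ry": 0,"rz": 0,"fingers": 1},{"x": -15,"y": 82,"z": -60,"rx": 0,"ry": 0,"rz": 0,"fingers": 1},{"x": -35,"y": 107,"z": -60,"rx": 0,"ry": 0,"rz": 0,"fingers": 1},{"x": -57,"y": 130,"z": -60,"rx": 0,"ry": 0,"rz": 0,"fingers": 1},{"x": -80,"y": 152,"z": -60,"rx": 0,"ry": 0,"rz": 0,"fingers": 1},{"x": -103,"y": 172,"z": -60,"rx": 0,"ry": 0,"rz": 0,"fingers": 1},{"x": -125,"y": 189,"z": -55,"rx": 0,"ry": 0,"rz": 0,"fingers": 1},{"x": -140,"y": 199,"z": -48,"rx": 0,"ry": 0,"rz": 0,"fingers": 1},{"x": -145,"y": 201,"z": -40,"rx": 0,"ry": 0,"rz": 0,"fingers": 1},{"x": -145,"y": 201,"z": -35,"rx": 0,"ry": 0,"rz": 0,"fingers": 1},{"x": -145,"y": 201,"z": -35,"rx": 0,"ry": 0,"rz": 0,"fingers": 1},{"x": -145,"y": 201,"z": -35,"rx": 0,"ry": 0,"rz": 0,"fingers": 1}])

```text
time_s: 20.15
tool_pos: [0.5953, 0.0016, 0.0751]
tool_rot: [180.0, 0.0, 179.9]
force: [0.4, 1.0, -0.7]
grip_width: 0.0487
grasp_force: 12.0
```

```bash
python3 -c "
from h import *
look('p5',['wrist','side'],[(.596,.0025,.004),(.596,.0025,.035)],half=50)"
```

```text
[0.5953 0.0016 0.0751] 0.04872514158496079 20.15
wrist origin 228 182
side origin 207 154
```

View pics/p5.png

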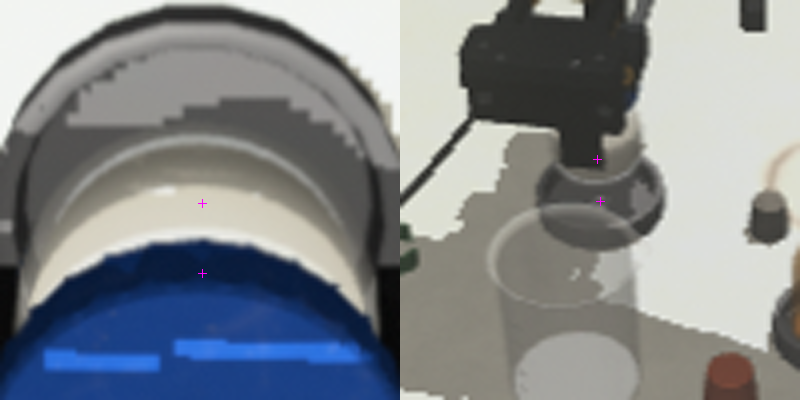

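The jar is centred laterally at crop column 205, against the holder centre at 203. The estimated base centre is row 276, expected 273, so I'm lowering it.

Request:
drive_tool(moves=[{"x": 0,"y": 0.5,"z": 4,"rx": 0,"ry": 0,"rz": 0,"fingers": 1},{"x": 0,"y": 0.5,"z": 10,"rx": 0,"ry": 0,"rz": 0,"fingers": 1},{"x": 0,"y": 0.5,"z": 16,"rx": 0,"ry": 0,"rz": 0,"fingers": 1},{"x": 0,"y": 0.5,"z": 22,"rx": 0,"ry": 0,"rz": 0,"fingers": 1},{"x": 0,"y": 0.5,"z": 26,"rx": 0,"ry": 0,"rz": 0,"fingers": 1},{"x": 0,"y": 0.5,"z": 28.5,"rx": 0,"ry": 0,"rz": 0,"fingers": 1},{"x": 0,"y": 0.5,"z": 30,"rx": 0,"ry": 0,"rz": 0,"fingers": 1},{"x": 0,"y": 0.5,"z": 31,"rx": 0,"ry": 0,"rz": 0,"fingers": 1},{"x": 0,"y": 0.5,"z": 31,"rx": 0,"ry": 0,"rz": 0,"fingers": 1},{"x": 0,"y": 0.5,"z": 31,"rx": 0,"ry": 0,"rz": 0,"fingers": 1}])

```text
time_s: 21.5
tool_pos: [0.5957, 0.0027, 0.0442]
tool_rot: [180.0, 0.0, 180.0]
force: [-2.2, -0.6, 3.4]
grip_width: 0.0485
grasp_force: 12.0
```

Request:
drive_tool(moves=[{"x": 0,"y": 0,"z": 0,"rx": 0,"ry": 0,"rz": 0,"fingers": -0.2},{"x": 0,"y": 0,"z": 0,"rx": 0,"ry": 0,"rz": 0,"fingers": -0.3},{"x": 0,"y": 0,"z": 0,"rx": 0,"ry": 0,"rz": 0,"fingers": -0.5},{"x": 0,"y": 0,"z": 0,"rx": 0,"ry": 0,"rz": 0,"fingers": -0.7},{"x": 0,"y": 0,"z": 0,"rx": 0,"ry": 0,"rz": 0,"fingers": -0.8},{"x": 0,"y": 0,"z": -10,"rx": 0,"ry": 0,"rz": 0,"fingers": -1},{"x": 0,"y": 0,"z": -35,"rx": 0,"ry": 0,"rz": 0,"fingers": -1},{"x": 0,"y": 0,"z": -75,"rx": 0,"ry": 0,"rz": 0,"fingers": -1},{"x": 0,"y": 0,"z": -115,"rx": 0,"ry": 0,"rz": 0,"fingers": -1},{"x": 0,"y": 0,"z": -140,"rx": 0,"ry": 0,"rz": 0,"fingers": -1},{"x": 4,"y": 30,"z": -146,"rx": 0,"ry": 0,"rz": 0,"fingers": -1},{"x": 8,"y": 65,"z": -146,"rx": 0,"ry": 0,"rz": 0,"fingers": -1},{"x": 12,"y": 100,"z": -146,"rx": 0,"ry": 0,"rz": 0,"fingers": -1},{"x": 15,"y": 122,"z": -146,"rx": 0,"ry": 0,"rz": 0,"fingers": -1},{"x": 16,"y": 130,"z": -146,"rx": 0,"ry": 0,"rz": 0,"fingers": -1},{"x": 16,"y": 130,"z": -146,"rx": 0,"ry": 0,"rz": 0,"fingers": -1},{"x": 16,"y": 130,"z": -146,"rx": 0,"ry": 0,"rz": 0,"fingers": -1}])

```text
time_s: 23.62
tool_pos: [0.58, 0.131, 0.19]
tool_rot: [-180.0, 0.0, 179.8]
force: [0.8, 0.0, 0.2]
grip_width: 0.0871
grasp_force: 0.0
```

```bash
python3 -c "
from h import *
look('p6',['wrist'],[(.580,.1325,.0),(.58,.1325,.088),(.58,.168,.088),(.58,.097,.088),(.58,.0995,.0),(.58,.1655,0),(.547,.1325,0)],half=100)"
```

```text
[0.58  0.131 0.19 ] 0.087142941270203 23.625
wrist origin 179 93
```

View pics/p6.png

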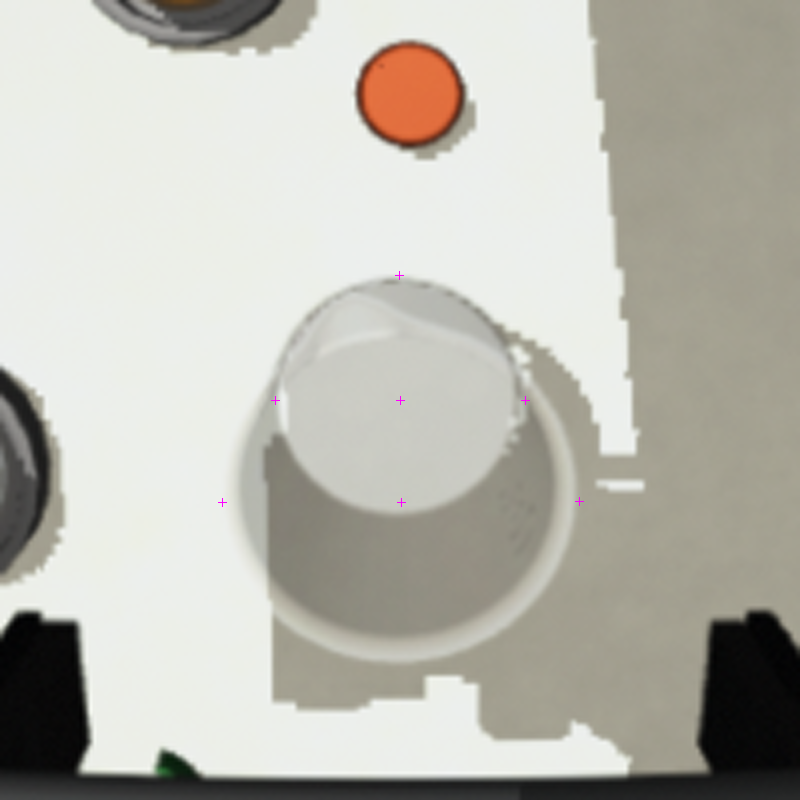

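Beaker rim centre at about (406,490), base centre at (402,398), so it is at about (0.579, 0.133).

Request:
drive_tool(moves=[{"x": 1,"y": 2,"z": 15,"rx": 0,"ry": 0,"rz": 0,"fingers": -1},{"x": 1,"y": 2,"z": 35,"rx": 0,"ry": 0,"rz": 0,"fingers": -1},{"x": 1,"y": 2,"z": 60,"rx": 0,"ry": 0,"rz": 0,"fingers": -1},{"x": 1,"y": 2,"z": 85,"rx": 0,"ry": 0,"rz": 0,"fingers": -1},{"x": 1,"y": 2,"z": 107,"rx": 0,"ry": 0,"rz": 0,"fingers": -1},{"x": 1,"y": 2,"z": 124,"rx": 0,"ry": 0,"rz": 0,"fingers": -1},{"x": 1,"y": 2,"z": 132,"rx": 0,"ry": 0,"rz": 0,"fingers": -1},{"x": 1,"y": 2,"z": 132,"rx": 0,"ry": 0,"rz": 0,"fingers": -0.8},{"x": 1,"y": 2,"z": 132,"rx": 0,"ry": 0,"rz": 0,"fingers": -0.7},{"x": 1,"y": 2,"z": 132,"rx": 0,"ry": 0,"rz": 0,"fingers": -0.6},{"x": 1,"y": 2,"z": 132,"rx": 0,"ry": 0,"rz": 0,"fingers": -0.5},{"x": 1,"y": 2,"z": 132,"rx": 0,"ry": 0,"rz": 0,"fingers": 0},{"x": 1,"y": 2,"z": 132,"rx": 0,"ry": 0,"rz": 0,"fingers": 1},{"x": 1,"y": 2,"z": 132,"rx": 0,"ry": 0,"rz": 0,"fingers": 1}], force=7)

```text
time_s: 25.42
tool_pos: [0.5792, 0.1347, 0.0583]
tool_rot: [180.0, 0.1, 180.0]
force: [0.5, -1.1, 3.8]
grip_width: 0.0689
grasp_force: 6.8
```

Request:
drive_tool(moves=[{"x": 0,"y": 0,"z": -8,"rx": 0,"ry": 0,"rz": 0,"fingers": 1},{"x": 0,"y": 0,"z": -25,"rx": 0,"ry": 0,"rz": 0,"fingers": 1},{"x": 0,"y": 0,"z": -48,"rx": 0,"ry": 0,"rz": 0,"fingers": 1},{"x": 0,"y": 0,"z": -73,"rx": 0,"ry": 0,"rz": 0,"fingers": 1},{"x": 3,"y": -4,"z": -95,"rx": 0,"ry": 0,"rz": 0,"fingers": 1},{"x": 12,"y": -16,"z": -107,"rx": 0,"ry": 0,"rz": 0,"fingers": 1},{"x": 25,"y": -35,"z": -110,"rx": 0,"ry": 0,"rz": 0,"fingers": 1},{"x": 40,"y": -57,"z": -110,"rx": 0,"ry": 0,"rz": 0,"fingers": 1},{"x": 55,"y": -78,"z": -110,"rx": 0,"ry": 0,"rz": 0,"fingers": 1},{"x": 70,"y": -100,"z": -110,"rx": 0,"ry": 0,"rz": 0,"fingers": 1},{"x": 85,"y": -121,"z": -110,"rx": 0,"ry": 0,"rz": 0,"fingers": 1},{"x": 100,"y": -142,"z": -110,"rx": 0,"ry": 0,"rz": 0,"fingers": 1},{"x": 115,"y": -163,"z": -110,"rx": 0,"ry": 0,"rz": 0,"fingers": 1},{"x": 128,"y": -182,"z": -108,"rx": 0,"ry": 0,"rz": 0,"fingers": 1},{"x": 136,"y": -193,"z": -98,"rx": 0,"ry": 0,"rz": 0,"fingers": 1},{"x": 139,"y": -197,"z": -80,"rx": 0,"ry": 0,"rz": 0,"fingers": 1},{"x": 139,"y": -197,"z": -60,"rx": 0,"ry": 0,"rz": 0,"fingers": 1},{"x": 139,"y": -197,"z": -42,"rx": 0,"ry": 0,"rz": 0,"fingers": 1},{"x": 139,"y": -197,"z": -35,"rx": 0,"ry": 0,"rz": 0,"fingers": 1},{"x": 139,"y": -197,"z": -35,"rx": 0,"ry": 0,"rz": 0,"fingers": 1}])

```text
time_s: 27.92
tool_pos: [0.4392, -0.0622, 0.0923]
tool_rot: [-180.0, -0.1, 180.0]
force: [0.0, 0.2, -0.5]
grip_width: 0.069
grasp_force: 7.0
```

```bash
python3 -c "
from h import *
look('p7',['wrist','side'],[(.441,-.063,.004),(.441,-.063,.035),(.408,-.063,.035),(.474,-.063,.035)],half=65,k=3)"
```

```text
[ 0.4392 -0.0622  0.0923] 0.06900547068982972 27.925
wrist origin 211 161
side origin 263 128
```

View pics/p7.png

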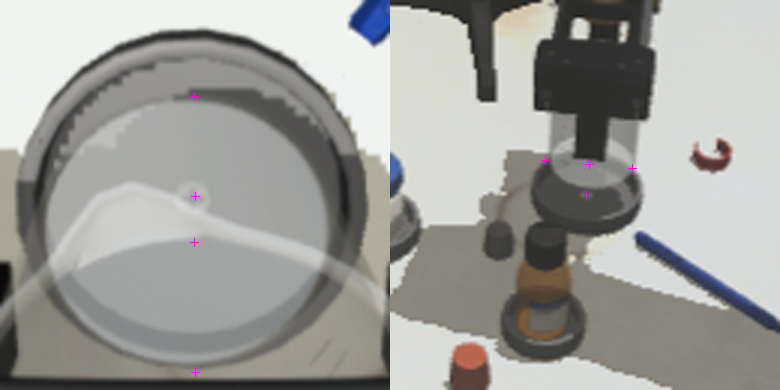

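The beaker base (centre column 188) and the well screw (column 190) line up. The front edge, row 97, is as expected. I'm lowering it.

Request:
drive_tool(moves=[{"x": 0,"y": 0,"z": 4,"rx": 0,"ry": 0,"rz": 0,"fingers": 1},{"x": 0,"y": 0,"z": 10,"rx": 0,"ry": 0,"rz": 0,"fingers": 1},{"x": 0,"y": 0,"z": 16,"rx": 0,"ry": 0,"rz": 0,"fingers": 1},{"x": 0,"y": 0,"z": 22,"rx": 0,"ry": 0,"rz": 0,"fingers": 1},{"x": 0,"y": 0,"z": 26,"rx": 0,"ry": 0,"rz": 0,"fingers": 1},{"x": 0,"y": 0,"z": 28,"rx": 0,"ry": 0,"rz": 0,"fingers": 1},{"x": 0,"y": 0,"z": 29.5,"rx": 0,"ry": 0,"rz": 0,"fingers": 1},{"x": 0,"y": 0,"z": 30,"rx": 0,"ry": 0,"rz": 0,"fingers": 1},{"x": 0,"y": 0,"z": 30,"rx": 0,"ry": 0,"rz": 0,"fingers": 1},{"x": 0,"y": 0,"z": 30,"rx": 0,"ry": 0,"rz": 0,"fingers": 1}])

```text
time_s: 29.28
tool_pos: [0.4397, -0.0621, 0.0629]
tool_rot: [180.0, 0.0, 180.0]
force: [0.7, -0.5, -0.6]
grip_width: 0.069
grasp_force: 7.0
```

Request:
drive_tool(moves=[{"x": 0,"y": 0,"z": 0.7,"rx": 0,"ry": 0,"rz": 0,"fingers": 1},{"x": 0,"y": 0,"z": 0.7,"rx": 0,"ry": 0,"rz": 0,"fingers": -0.6},{"x": 0,"y": 0,"z": 0.7,"rx": 0,"ry": 0,"rz": 0,"fingers": -0.65},{"x": 0,"y": 0,"z": 0.7,"rx": 0,"ry": 0,"rz": 0,"fingers": -0.7},{"x": 0,"y": 0,"z": 0.7,"rx": 0,"ry": 0,"rz": 0,"fingers": -0.8},{"x": 0,"y": 0,"z": 0.7,"rx": 0,"ry": 0,"rz": 0,"fingers": -1},{"x": 0,"y": 0,"z": 0.7,"rx": 0,"ry": 0,"rz": 0,"fingers": -1},{"x": 0,"y": 0,"z": 0.7,"rx": 0,"ry": 0,"rz": 0,"fingers": -1},{"x": 0,"y": 0,"z": -10,"rx": 0,"ry": 0,"rz": 0,"fingers": -1},{"x": 0,"y": 0,"z": -30,"rx": 0,"ry": 0,"rz": 0,"fingers": -1},{"x": 0,"y": 0,"z": -55,"rx": 0,"ry": 0,"rz": 0,"fingers": -1},{"x": 0,"y": 0,"z": -90,"rx": 0,"ry": 0,"rz": 0,"fingers": -1},{"x": 0,"y": 0,"z": -130,"rx": 0,"ry": 0,"rz": 0,"fingers": -1},{"x": 0,"y": 0,"z": -170,"rx": 0,"ry": 0,"rz": 0,"fingers": -1},{"x": 0,"y": 0,"z": -200,"rx": 0,"ry": 0,"rz": 0,"fingers": -1},{"x": 0,"y": 0,"z": -200,"rx": 0,"ry": 0,"rz": 0,"fingers": -1},{"x": 0,"y": 0,"z": -200,"rx": 0,"ry": 0,"rz": 0,"fingers": -1}])

```text
time_s: 31.4
tool_pos: [0.4391, -0.0622, 0.2624]
tool_rot: [180.0, -0.0, 180.0]
force: [-0.5, 0.3, -1.1]
grip_width: 0.0869
grasp_force: 0.0
```

Run:
```python
from h import *
from cell import vision
w,s=(vision.read_camera(n)["image"] for n in("wrist","side"))
z=np.hstack([cv2.resize(s[120:330,200:400],(457,480)),cv2.resize(w[40:340,120:335],(343,480))])
cv2.imwrite("pics/p8.png",z[:,:,::-1])
```

```text
(no output)
```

View pics/p8.png

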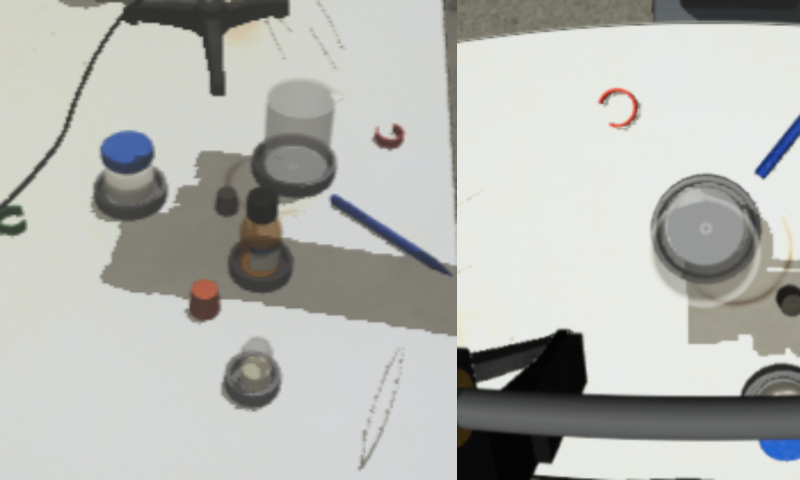

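The side view shows all four standing upright and flat in their wells: jar (127,175), beaker (295,140), bottle (262,240), vial (253,370). The gripper is clear of everything.

```bash
python3 -c "
from cell import workorder
print(workorder.sign_off())"
```

```text
the job is handed in; nothing more can be done
None
```

The vial, dropper bottle, jar and beaker each stand upright in their matching holders, released, and the job was handed in at about 31.5 s; sign-off returned no verdict.

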